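Set the long lever of an under-shelf valve straight

TASK

Two valves hang under the front edge of the bench riser. The one with the long flat bar lever has been left turned aside: turn it about its upright axis until its lever points straight out from the shelf, square to the shelf's front edge, then let go of it. Leave the other valve, with the short ball-ended lever, as it is set.

Things in the scene. Friction and masses are not known exactly. Their poses are not given: they have to be found in the camera images.
- valve_long (a joint): Valve to turn: black round knob (40 mm across) under the shelf, upright axis, with a flat steel bar lever 12 mm wide, 16 mm tall, ending 142 mm from the axis, its mid height 78 mm above the worktop. Rad: 0 = lever straight out of the shelf's front; positive = clockwise from above, lever end towards the shelf's +y end. Range -0.9 to 0.9, found at 0.45 to 0.75. Stiff (0.2 N m), stays where left.
- valve_long_hub (a point): Point on the long-lever valve's turning axis at the lever's mid height (78 mm above the worktop), 30 mm behind the shelf's front edge. Does not turn with the lever: its -x points straight out of the shelf's front, y along the edge, z up. This valve hangs either left or right of the shelf's middle; the two valves' axes are 200 mm apart.
- valve_short_ball (a point): Centre of the black ball (20 mm across) at the end of the other valve's lever, a thin round rod; 80 mm from that valve's axis, at 78 mm above the worktop. This valve must not be turned.
- riser: Fixed white bench shelf, 150 mm deep (x), 420 mm wide (y), top surface 125 mm above the worktop, shelf 12 mm thick, on two end panels; lab things up to 130 mm tall stand on its back half. Origin on the worktop under its middle; -x is its front. To its right a tall analyser fills the space beyond x = 0.53 m, y below -0.24 m: come in from the front.

How it is judged (in metres and radians):
At the end, for the whole second after the job is handed in: The long lever stands still within 10 degrees of square to the shelf's front edge, and the ball of the short lever is within 15 mm of where it was (value of joint valve_long between -0.175 and 0.175 rad and velocity of joint valve_long between -0.05 and 0.05 rad/s and distance of valve_short_ball from where it was at the start of the episode below 0.015 m); the robot touches nothing.
It fails at once if the short ball-ended lever is turned (its ball moved by more than 15 mm) (distance of valve_short_ball from where it was at the start of the episode above 0.015 m).
It also fails if it takes over 35 s, if anything falls off the work surface, if the arm or the gripper's body presses on something with over 40 N, if the wrist force passes 120 N, or if a joint passes its speed limit or range.

ROBOT

A 6-joint arm with a two-finger parallel gripper is mounted at the origin on a cart in front of the work surface, level with it; the furniture and walls round the work are solid. World frame = base frame: x ahead of the robot, y to its left, z up, the work surface at z = 0. Lengths are in mm, angles in rad, forces in N, time in s.
With the tool pointing down it reaches from about 400 to 925 mm from the base axis. Payload 12.5 kg.
Tool frame: the origin (TCP) lies at the very end of the fingers, on their centre line; the grasp point (between the pads) lies 19 mm behind it; z points along the fingers, y is the direction in which the jaws open and shut (so a half turn about z gives the same grasp; the last joint's range is limited). The gripper opens to 95 mm and grips with 3 to 60 N. Pads are 20 mm wide; open, the fingers measure 119 mm over their backs; the gripper's body (75 mm by 180 mm) begins 59 mm behind the grasp point.
Start: joints at [-1.269, 0.491, 1.559, -0, 1.092, -0.106], TCP at [247.893, -573.756, 214.661] pointing down, gripper open.
Joint ranges: [-3.1, 3.1], [-0.84, 2.19], [0.05, 2.79], [-1.13, 4.28], [0.06, 2.93], [-2.69, 2.69]. Speed limits (rad/s): [2.22, 2.22, 2.79, 3.14, 3.14, 3.14].

INTERFACE

Orientations are given as [roll, pitch, yaw] about the fixed x, y, z axes, in that order (R = Rz(yaw) Ry(pitch) Rx(roll)).
In Python, from cell import env gives the robot as it stands.
- The arm moves only by the shell command python3 -m pendant 'ROWS'. ROWS is JSON, a list that holds one entry, the list of rows, each a list of 5 numbers: the opening, from 0 (shut) to 1 (fully open), then the shift along the tool's x, y, z in m, then the turn about the tool's z in rad. A call has exactly 8 rows; each row is the pose to reach, as a shift and turn from the pose commanded when the call began, along the tool's axes at that moment; what a row does not reach only later rows make up. A row lasts 1/10 s, in which the tool goes at most 50 mm and 8.59 degrees, less where a joint would pass 70% of its speed; a pose out of reach is approached as far as the arm can. A call with a gripper value outside its range is refused whole. The fingers move at their own pace and stop on an object; the grip force is fixed at half the most. Time passes only in rows, so rows that repeat a pose let the fingers close, or fill a call up. It gives the time, the measured TCP pose, the force and the opening at its end, in the units of the state.
- env.state(): the state, without advancing time (a new reading comes with each control period).
- env.read_camera(name): name is "scene" or "top" or "wrist"; returns a dict with "image" (400x640x3 uint8, blue, green, red), "range_z" (400x640 float32, mm along the optical axis (not along the pixel's ray), 0 where there is no reading), "fx", "fy", "cx", "cy" (pixels), "dist" ([k1, k2, p1, p2, k3] as OpenCV has them; the pictures are not rectified), "rvec" (rotation vector, rad) and "tvec" (3), from world to camera coordinates, as OpenCV has them; the wrist camera has in their place "tool_from_camera" (4x4, takes a point from camera to tool coordinates, whose origin is the TCP and whose axes are the flange's). Camera axes: x right, y down, z forward; pixel columns grow to the right and rows downward; lengths in mm; the calibration is good to about 2 mm. A picture is of the moment at which its call begins: read the wrist's pose just before it.
- env.job_done(): hands the job in, once; it reports no verdict.
The state is a dict: "t": time; "joints": joint angles; "qvel": joint speeds; "tau": joint torques, N m; "eef_pos": TCP position; "tcp_rot": TCP orientation; "ft_force": force on the tool from outside, world axes, zero at the start; "moment": the same for the moment, N m; "opening": opening from 0.0 (shut) to 1.0 (fully open).
Only numpy, scipy, OpenCV 4.12 (cv2) and the standard library are available. Lean on these libraries where they do the work, as an engineer would, in place of code of your own. Each camera call takes 0.05 s, during which the arm holds its last target. There are 200 camera calls.

## Working session

There is one attempt and no reset: what is moved stays moved. The work goes in short steps, Python scripts to look and compute and a shell command to move; the robot and the scene stay as the last step left them, time stands still between calls to the robot, and variables do not carry over. Pictures are saved under pics/ and viewed, about 8 in all and at most 12, crops included, and the job is handed in when it is done.

```bash
mkdir -p pics; cat > h.py <<'E'
import numpy as np,cv2,pickle
from cell import env
E
python3 - <<'E'
from h import *
s=env.state();print({k:np.round(v,3).tolist() for k,v in s.items()})
for n in ("scene","top"):
    d=env.read_camera(n);pickle.dump(d,open(n+".pkl","wb"));cv2.imwrite(f"pics/{n}0.png",d["image"])
    R=cv2.Rodrigues(np.array(d["rvec"],float))[0];print(n,(-R.T@np.array(d["tvec"]).ravel()).round(),R[2].round(2),d["fx"])
E
```

```text
{'t': 0.0, 'joints': [-1.269, 0.492, 1.559, -0.0, 1.092, -0.106], 'qvel': [-0.002, 0.0, -0.002, -0.0, 0.002, 0.001], 'tau': [-0.0, -61.265, -25.818, 0.069, 0.048, -0.0], 'eef_pos': [247.807, -573.503, 214.026], 'tcp_rot': [-3.14, -0.0, 0.408], 'ft_force': [0.833, -0.377, 0.111], 'moment': [-0.024, 0.06, 0.0], 'opening': 0.999}
scene [218. 180. 821.] [ 0.47 -0.08 -0.88] 415.0744913159252
top [568. 119. 910.] [ 0.03  0.02 -1.  ] 446.7743985510105
```

View pics/scene0.png

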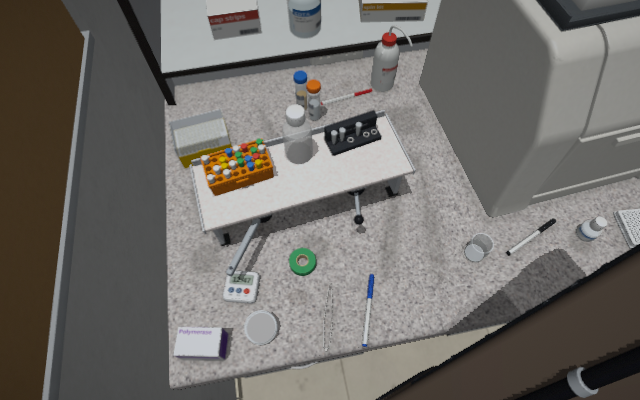

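View pics/top0.png

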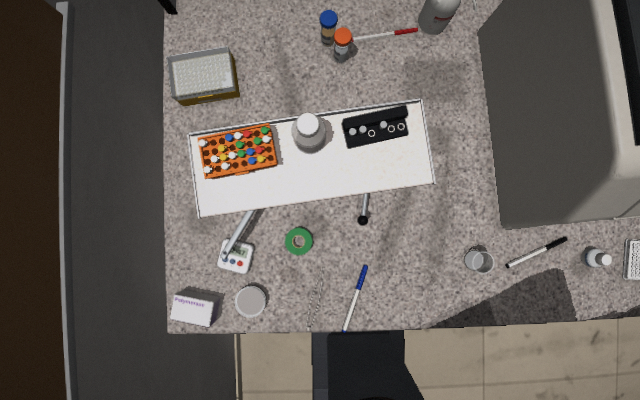

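The top view shows the long lever from about (253,211) to (225,260), the short lever's ball at (363,220), and the shelf's front edge from (200,217) to (433,183). I'll cast rays to get their positions.

```bash
cat >> h.py <<'E'
def ray(d,pts,z):
    K=np.array([[d["fx"],0,d["cx"]],[0,d["fy"],d["cy"]],[0,0,1]])
    u=cv2.undistortPoints(np.array(pts,float).reshape(-1,1,2),K,np.array(d["dist"],float)).reshape(-1,2)
    R=cv2.Rodrigues(np.array(d["rvec"],float))[0];c=-R.T@np.array(d["tvec"],float).ravel()
    v=np.c_[u,np.ones(len(u))]@R
    return c+v*((z-c[2])/v[:,2])[:,None]
E
python3 - <<'E'
from h import *
d=pickle.load(open("top.pkl","rb"));s=pickle.load(open("scene.pkl","rb"))
hsv=cv2.cvtColor(d["image"],cv2.COLOR_BGR2HSV)
m=((hsv[...,2]>150)&(hsv[...,1]<25)).astype(np.uint8);m[:95]=0;m[225:]=0;m[:,:180]=0;m[:,440:]=0
m=cv2.morphologyEx(m,cv2.MORPH_OPEN,np.ones((5,5)))
c=max(cv2.findContours(m,0,2)[0],key=cv2.contourArea)
print(cv2.boundingRect(c))
# front edge: lowest mask pixel per column
P=[(u,np.nonzero(m[:,u])[0].max()+.5) for u in range(215,420,5) if m[:,u].any()]
vx,vy,x0,y0=cv2.fitLine(np.array(P,np.float32),cv2.DIST_HUBER,0,.01,.01).ravel()
E=ray(d,[(u,y0+vy/vx*(u-x0)) for u in (200,433)],125);print("edge px",[(u,y0+vy/vx*(u-x0)) for u in (200,433)],E.round())
e=E[0]-E[1];print("width",np.linalg.norm(e));e/=np.linalg.norm(e);n=np.array([-e[1],e[0],0]);n*=-np.sign(n[0])
yaw=np.arctan2(e[1],e[0])-np.pi/2;print("riser yaw",yaw,"out",n)
print("scene corners",ray(s,[(207,231),(412,172)],113).round())
L=ray(d,[(253,211),(225,260)],86);print("lever top",L.round());B=ray(d,[(363,220)],78);print("ball",B.round(), "scene",ray(s,[(359,219)],78).round())
print("scene lever end",ray(s,[(231,270)],82).round())
M=E.mean(0)
for sg in (1,-1):
    H=M-n*30+e*100*sg; print("hub",sg,H.round(),"end dist",np.linalg.norm((L[1]-H)[:2]),"ball dist",np.linalg.norm((B[0]-H)[:2]),"ang",np.arctan2((L[1]-H)@e,(L[1]-H)@n))
cv2.imwrite("pics/crop1.png",np.hstack([cv2.resize(d["image"][180:290,190:300],None,fx=3.6,fy=3.6),cv2.resize(s["image"][205:315,190:300],None,fx=3.6,fy=3.6)]))
E
```

```text
(185, 103, 251, 114)
edge px [(200, np.float32(217.46056)), (433, np.float32(182.60365))] [[570. 338. 125.]
 [621. -76. 125.]]
width 417.26777924724746
riser yaw 0.12148450483344031 out [-0.99262983 -0.1211859   0.        ]
scene corners [[573. 336. 113.]
 [623. -77. 113.]]
lever top [[580. 249.  86.]
 [490. 304.  86.]]
ball [[558.  46.  78.]] scene [[557.  45.  78.]]
scene lever end [[500. 304.  82.]]
hub 1 [613. 234. 125.] end dist 141.3302964702308 ball dist 196.37899122438796 ang 0.6370330690254921
hub -1 [637.  35. 125.] end dist 305.9416525857288 ball dist 80.32741354820912 ang 1.1903375835244532
```

View pics/crop1.png

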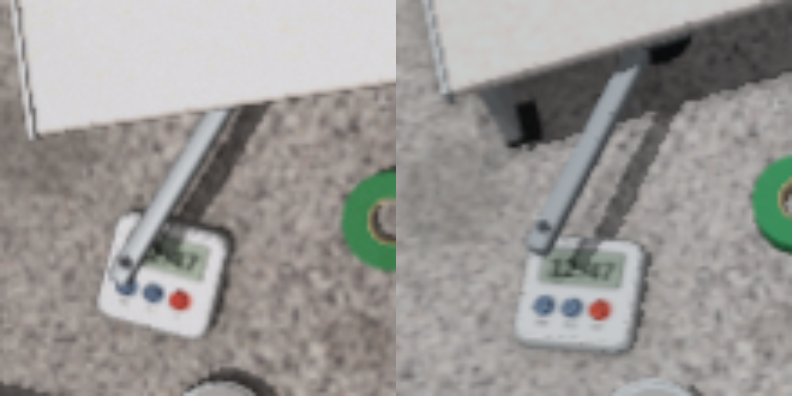

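Both views agree. The hub is at about (613,234), the lever is at 0.64 rad with its end 141 mm from the axis, and the ball is 80 mm from the other axis. I'll push the lever with closed fingers from its +y side. First I'll check the heights on the left and print the needed shifts.

```bash
cat >> h.py <<'E'
from scipy.spatial.transform import Rotation as Ro
H=np.array([613,234,0]);n=np.array([-.9926,-.1212,0]);e=np.array([-.1212,.9926,0])
def shift(a,b,z):
    s=env.state();R=Ro.from_euler('xyz',s["tcp_rot"]).as_matrix()
    t=H+a*n+b*e;t[2]=z
    print("t",s["t"],"pos",np.round(s["eef_pos"]),"yaw",round(s["tcp_rot"][2],3),"j",np.round(s["joints"],2),"F",np.round(s["ft_force"],1))
    print("target",t.round(),"shift m",(R.T@(t-s["eef_pos"])/1000).round(3),"turn",round(s["tcp_rot"][2]-.121,3))
E
python3 - <<'E'
from h import *
d=pickle.load(open("top.pkl","rb"));r=d["range_z"]
for u,v in [(120,200),(120,260),(70,200),(30,200),(195,308),(236,256),(180,250)]: print(u,v,r[v,u],ray(d,[(u,v)],910-r[v,u])[0].round())
shift(100,130,60)
s=env.state();R=Ro.from_euler('xyz',s["tcp_rot"]).as_matrix();print(R.T@(np.array([470,-60,214])-s["eef_pos"]))
E
```

```text
120 200 778.2767 [605. 483. 132.]
120 260 770.28674 [498. 481. 140.]
70 200 581.0148 [598. 463. 329.]
30 200 503.54736 [595. 470. 406.]
195 308 853.62445 [395. 372.  56.]
236 256 893.5055 [491. 297.  16.]
180 250 911.31995 [504. 417.  -1.]
t 0.1 pos [ 248. -574.  214.] yaw 0.408 j [-1.27  0.49  1.56 -0.    1.09 -0.11] F [-0.3  0.1  0.6]
target [498. 351.  60.] shift m [ 0.596 -0.749  0.155] turn 0.287
[ 407.64177593 -383.30144455    0.52792318]
```

```bash
python3 -m pendant '[[[0,0.04,-0.04,0,0.1],[0,0.08,-0.08,0,0.2],[0,0.12,-0.12,0,0.287],[0,0.16,-0.16,0,0.287],[0,0.2,-0.2,0,0.287],[0,0.24,-0.24,0,0.287],[0,0.28,-0.28,0,0.287],[0,0.31,-0.31,0,0.287]]]'; python3 -c "
from h import *
shift(100,130,214)"
```

```text
t: 0.9
eef_pos: [395.6, -200.0, 214.6]
tcp_rot: [3.142, -0.0, 0.12]
ft_force: [0.7, 0.1, 0.2]
opening: 0.385
t 0.9 pos [ 396. -200.  215.] yaw 0.12 j [-0.62  0.23  1.98 -0.    0.93  0.83] F [0.7 0.1 0.2]
target [498. 351. 214.] shift m [ 0.168 -0.535  0.001] turn -0.001
```

```bash
python3 -m pendant '[[[0,0.015,-0.045,0,0],[0,0.03,-0.09,0,0],[0,0.045,-0.135,0,0],[0,0.06,-0.18,0,0],[0,0.08,-0.225,0,0],[0,0.1,-0.27,0,0],[0,0.12,-0.315,0,0],[0,0.14,-0.36,0,0]]]'; python3 -c "
from h import *
shift(100,118,60)"
```

```text
t: 1.7
eef_pos: [491.0, 174.5, 214.5]
tcp_rot: [3.141, 0.0, 0.121]
ft_force: [0.3, -0.8, 0.2]
opening: 0.002
t 1.7 pos [491. 175. 214.] yaw 0.121 j [ 0.21  0.34  1.81 -0.    0.99  1.66] F [ 0.3 -0.8  0.2]
target [499. 339.  60.] shift m [ 0.028 -0.162  0.154] turn 0.0
```

```bash
python3 -m pendant '[[[0,0.01,-0.04,0,0],[0,0.02,-0.08,0,0],[0,0.028,-0.12,0,0],[0,0.028,-0.16,0,0],[0,0.028,-0.162,0.03,0],[0,0.028,-0.162,0.06,0],[0,0.028,-0.162,0.09,0],[0,0.028,-0.162,0.09,0]]]'; python3 - <<'E'
from h import *
shift(100,118,60)
a=env.read_camera("scene")["image"];b=env.read_camera("wrist")["image"]
cv2.imwrite("pics/near.png",np.hstack([cv2.resize(a[130:330,140:340],(400,400)),cv2.resize(b,(400,250))[:, :] if 0 else cv2.copyMakeBorder(cv2.resize(b,(400,250)),0,150,0,0,0)]))
E
```

```text
t: 2.5
eef_pos: [497.5, 335.7, 121.0]
tcp_rot: [3.139, 0.006, 0.121]
ft_force: [-0.6, 0.1, 0.4]
opening: 0.002
t 2.5 pos [498. 336. 121.] yaw 0.121 j [ 0.48  0.56  1.71 -0.    0.87  1.93] F [-0.6  0.1  0.4]
target [499. 339.  60.] shift m [ 0.003 -0.003  0.061] turn 0.0
```

View pics/near.png

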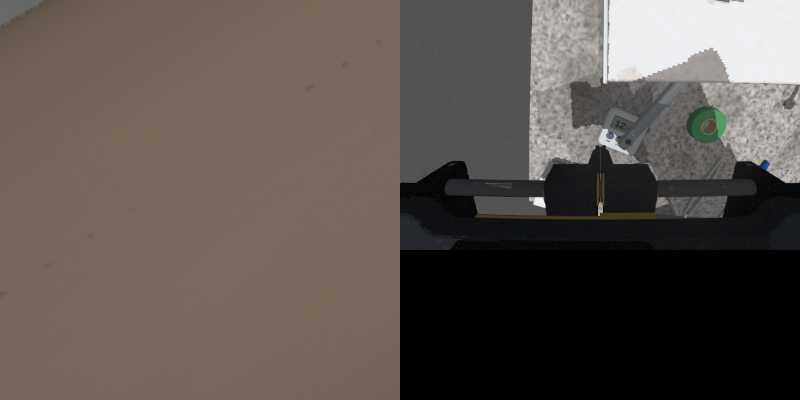

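The wrist view shows the fingertips near (600,148) and the lever's end at about (627,143), to their right. The arm hides the scene camera's view. I'll check the clearance by casting rays from the wrist camera.

```bash
cat >> h.py <<'E'
def wcam():
    s=env.state();d=env.read_camera("wrist");T=np.eye(4);T[:3,:3]=Ro.from_euler('xyz',s["tcp_rot"]).as_matrix();T[:3,3]=s["eef_pos"]
    Wi=np.linalg.inv(T@np.array(d["tool_from_camera"]));d["rvec"]=cv2.Rodrigues(Wi[:3,:3])[0];d["tvec"]=Wi[:3,3];return d
def ab(P): P=np.atleast_2d(P)-H;return np.c_[P@n,P@e].round(1)
E
python3 - <<'E'
from h import *
d=wcam();print("end,root a,b",ab(ray(d,[(227*1.6,143*1.6),(276*1.6,85*1.6)],86)),"edge",ab(ray(d,[(216*1.6,82*1.6),(390*1.6,82*1.6)],125)))
cv2.imwrite("pics/w2.png",d["image"][80:280,260:560])
shift(100,118,60)
E
```

```text
end,root a,b [[103.2  85. ]
 [ 36.2  34.2]] edge [[ 31.  102.6]
 [ 29.  -57.8]]
t 2.65 pos [500. 337. 126.] yaw 0.121 j [ 0.48  0.56  1.71 -0.    0.87  1.93] F [-0.4 -0.3 -0.2]
target [499. 339.  60.] shift m [-0.    -0.002  0.066] turn -0.0
```

The wrist view puts the lever at about 0.69 rad, so I'll take 10 mm more clearance before going down.

```bash
python3 -m pendant '[[[0,0,-0.012,0,0],[0,0,-0.012,0,0],[0,0,-0.012,0.02,0],[0,0,-0.012,0.04,0],[0,0,-0.012,0.06,0],[0,0,-0.012,0.064,0],[0,0,-0.012,0.064,0],[0,0,-0.012,0.064,0]]]'; python3 -c "
from h import *
shift(100,18,60);print(ab(env.state()['eef_pos']))"
```

```text
t: 3.45
eef_pos: [498.2, 348.8, 61.7]
tcp_rot: [-3.141, -0.001, 0.121]
ft_force: [0.1, -0.1, 0.1]
opening: 0.005
t 3.45 pos [498. 349.  62.] yaw 0.121 j [ 0.5   0.65  1.74 -0.    0.75  1.95] F [ 0.1 -0.1  0.1]
target [512. 240.  60.] shift m [0.    0.11  0.002] turn -0.0
[[100.  127.8]]
```

No contact so far. I'll push slowly, stopping short of the end so I can check.

```bash
python3 -m pendant '[[[0,0,0.012,0,0],[0,0,0.024,0,0],[0,0,0.036,0,0],[0,0,0.048,0,0],[0,0,0.06,0,0],[0,0,0.072,0,0],[0,0,0.084,0,0],[0,0,0.09,0,0]]]'; python3 - <<'E'
from h import *
shift(100,18,60);print(ab(env.state()['eef_pos']))
d=wcam();pickle.dump(d,open("w3.pkl","wb"));cv2.imwrite("pics/w3.png",d["image"])
E
```

```text
t: 4.25
eef_pos: [508.7, 257.7, 60.6]
tcp_rot: [3.141, 0.0, 0.12]
ft_force: [-1.6, 1.8, 0.3]
opening: 0.006
t 4.25 pos [509. 258.  61.] yaw 0.12 j [ 0.35  0.61  1.84 -0.    0.69  1.8 ] F [-1.6  1.8  0.3]
target [512. 240.  60.] shift m [0.001 0.018 0.001] turn -0.001
[[100.6  36.2]]
```

View pics/w3.png

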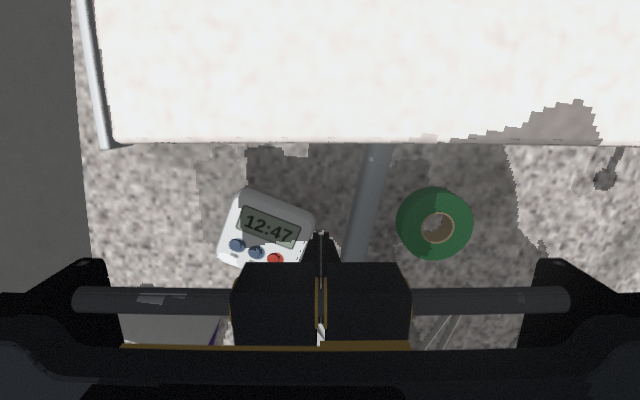

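The lever has turned and now runs from about (378,148) to (355,262), resting against the fingers. About 17 mm of push remains.

```bash
python3 -c "
from h import *
d=pickle.load(open('w3.pkl','rb'));P=ab(ray(d,[(378,150),(355,262)],86));print(P,np.arctan2(P[0,1]-P[1,1],P[0,0]-P[1,0]))"
python3 -m pendant '[[[0,0,0.004,0,0],[0,0,0.008,0,0],[0,0,0.012,0,0],[0,0,0.015,0,0],[0,0,0.017,0,0],[0,0,0.017,0,0],[0,0,0.017,0,0],[0,0,0.017,0,0]]]'; python3 - <<'E'
from h import *
shift(100,18,60);print(ab(env.state()['eef_pos']))
d=wcam();pickle.dump(d,open("w4.pkl","wb"));cv2.imwrite("pics/w4.png",d["image"])
E
```

```text
[[38.6  9.9]
 [96.9 18.9]] -2.9884277948883495
t: 5.1
eef_pos: [510.9, 242.2, 60.6]
tcp_rot: [3.141, -0.0, 0.121]
ft_force: [-0.4, -0.5, -0.3]
opening: 0.0
t 5.1 pos [511. 242.  61.] yaw 0.121 j [ 0.33  0.61  1.85 -0.    0.68  1.78] F [-0.4 -0.5 -0.3]
target [512. 240.  60.] shift m [0.    0.003 0.001] turn -0.0
[[100.4  20.5]]
```

View pics/w4.png

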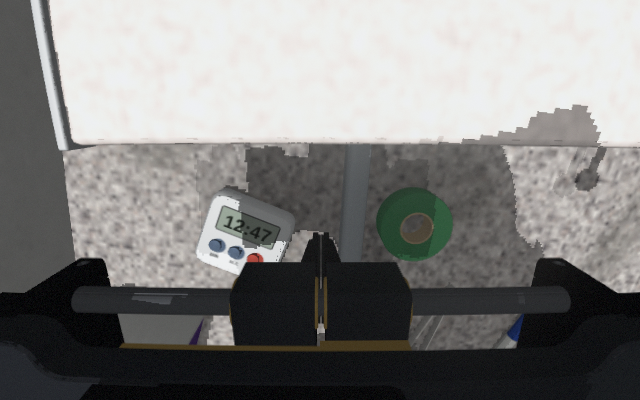

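The lever now looks almost square to the edge, from (357,150) to (352,262). I'll back off to the left, lift, and pull back to check with the fixed cameras.

```bash
python3 -m pendant '[[[0,0,-0.02,0,0],[0,0,-0.04,0,0],[0,0,-0.04,-0.04,0],[0,0,-0.04,-0.08,0],[0,0,-0.04,-0.12,0],[0,0,-0.04,-0.15,0],[0,-0.02,0,-0.15,0],[0,-0.04,0.04,-0.15,0]]]'
python3 -m pendant '[[[0,-0.01,0.05,0,0],[0,-0.02,0.1,0,0],[0,-0.03,0.15,0,0],[0,-0.04,0.2,0,0],[0,-0.05,0.25,0,0],[0,-0.06,0.3,0,0],[0,-0.06,0.35,0,0],[0,-0.06,0.38,0,0]]]'
python3 - <<'E'
from h import *
s=env.state();print(s["t"],s["eef_pos"],s["ft_force"])
a=env.read_camera("top");b=env.read_camera("scene");pickle.dump((a,b),open("fin.pkl","wb"))
cv2.imwrite("pics/fin.png",np.hstack([cv2.resize(x["image"][v:v+150,190:390],(400,300),interpolation=cv2.INTER_CUBIC) for x,v in((a,150),(b,160))]))
E
```

```text
t: 5.95
eef_pos: [475.5, 197.3, 211.3]
tcp_rot: [3.142, -0.002, 0.123]
ft_force: [0.7, -0.3, -0.5]
opening: 0.002
t: 6.75
eef_pos: [461.8, -189.7, 210.9]
tcp_rot: [3.141, -0.001, 0.119]
ft_force: [1.0, 1.0, 0.2]
opening: 0.006
6.75 [ 461.79555664 -189.73918168  210.87869616] [0.96597579 1.02928158 0.17816085]
```

View pics/fin.png

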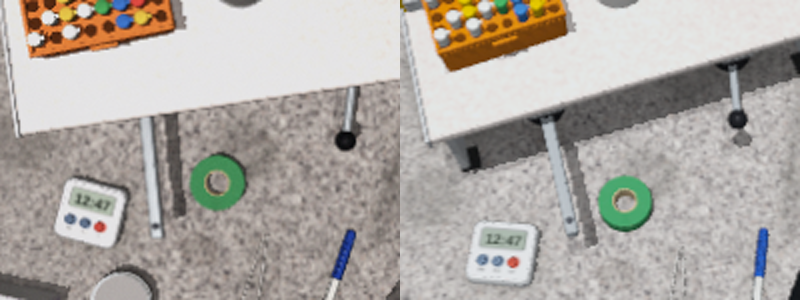

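The lever stands clear of the shelf: (147,117) to (156,236) in the top crop and (548,122) to (572,234) in the scene crop. The ball is at (345,140) and (738,119). I'll compute the angles and hand in if they pass.

```bash
python3 - <<'E'
from h import *
a,b=pickle.load(open("fin.pkl","rb"));ok=[]
for d,P,B in((a,[(190+147.5/2,150+118/2),(190+156/2,150+234/2)],(190+345/2,150+140/2)),(b,[(190+148/2,160+124/2),(190+171.5/2,160+232/2)],(190+338/2,160+119/2))):
    W=ray(d,P,86);q=ab(W);v=q[1]-q[0];h=np.arctan2(*q[1][::-1]);ang=np.arctan2(v[1],v[0])
    print(q.tolist(),"line angle",ang,"end from hub",h,"ball",ray(d,[B],78).round());ok.append(abs(h)<.13)
if all(ok): env.job_done();print("done")
E
```

```text
[[30.6, -1.3], [137.7, 6.5]] line angle 0.0727007759855813 end from hub 0.047169053200582525 ball [[558.  47.  78.]]
[[29.4, 0.4], [142.5, 6.8]] line angle 0.05652680769396666 end from hub 0.047683126615428874 ball [[556.  46.  78.]]
the job is handed in; nothing more can be done
done
```

I turned the long-lever valve to nearly square with the shelf's front edge and handed the job in at about 7 s. I pushed the lever with closed fingers from its +y side, then backed the arm off so it touches nothing.

- **Long lever:** the last pictures from both fixed cameras put it at about 0.05 to 0.07 rad, against a limit of 0.175. It started at about 0.64 rad measured from the top camera, or 0.69 from the wrist camera. That difference didn't matter because I took extra clearance before going down.
- **Short lever:** its ball measures within about 1 mm of where it was at the start.
- **Forces:** the force readings I took between moves stayed below about 3 N.

No check failed. The handover gives no verdict, so I can't confirm how it was judged.

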